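Sweep loose caps off the sorting board into the reject pan

ROBOT

A 6-joint arm with a two-finger parallel gripper is mounted at the origin on the work surface. World frame = base frame: x ahead of the robot, y to its left, z up, the work surface at z = 0. Lengths are in m, angles in rad, forces in N, time in s.
With the tool pointing down it reaches from about 0.25 to 0.725 m from the base axis. Payload 9.7 kg.
Tool frame: the origin (TCP) lies at the very end of the fingers, on their centre line; the grasp point (between the pads) lies 19 mm behind it; z points along the fingers, y is the line along which they close (so a half turn about z gives the same grasp; the last joint's range is limited). The gripper opens to 85 mm and grips with 20 to 120 N. Pads are 22 mm wide; open, the fingers measure 114 mm over their backs; the gripper's body (76 mm by 85 mm) begins 54 mm behind the grasp point. The pads swing forward as they close: fully open they stand 13 mm farther back than shut.
Start: joints at [-1.309, 0.087, 0.176, 1.66, 0, 1.571], TCP at [0.142, -0.531, 0.231] pointing down, gripper open.
Joint ranges: [-3.13, 3.13], [-0.85, 1.81], [-1.15, 1.24], [-2.2, 2.28], [-1.44, 1.52], [-3.14, 3.14]. Speed limits (rad/s): [2.22, 2.22, 2.57, 3.14, 3.14, 3.14].

INTERFACE

Orientations are given as [roll, pitch, yaw] about the fixed x, y, z axes, in that order (R = Rz(yaw) Ry(pitch) Rx(roll)).
In Python, from workcell import sensors, imaging, finish_job gives the robot as it stands.
- The arm moves only by the tool arm_command, never from a script. Its argument "moves" is a list of rows, each an object with "offset": the shift along the tool's x, y, z each as a share of 0.25 m, from -1 to 1, a list of three; "rotation": the turn, a rotation vector about the tool's x, y, z each as a share of 30 degrees, from -1 to 1, a list of three; "gripper": the closure, from 0 (fully open) to 1 (shut). In form: [{"offset": [dx, dy, dz], "rotation": [rx, ry, rz], "gripper": gripper}, ...]. A call has 1 to 20 rows; each row is the pose to reach, as a shift and turn from the pose commanded when the call began, along the tool's axes at that moment; what a row does not reach only later rows make up. A row lasts 1/10 s, in which the tool goes at most 50 mm and 8.59 degrees, less where a joint would pass 70% of its speed; a pose out of reach is approached as far as the arm can. A call with a number of a shift or a turn outside -1 to 1 is refused whole. A call with a gripper value outside its range is refused whole. The fingers move at their own pace and stop on an object; "squeeze" is the grip in N (left out, the last holds). Time passes only in rows, so rows that repeat a pose let the fingers close. It gives the time, the measured TCP pose, the force, the opening and the grip force at its end, in the units of the state.
- sensors.observe(): the state, without advancing time (a new reading comes with each control period).
- imaging.read_camera(name): name is "side" or "top"; returns the picture (420x560x3 uint8, red, green, blue); there is no depth.
- imaging.calibration(name): a dict with "fx", "fy", "cx", "cy" (pixels), "origin" and "attitude" of the camera in the world. Camera axes: x right, y down, z forward; pixel columns grow to the right and rows downward; lengths in m; the calibration is good to about 2 mm. A picture is of the moment at which its call begins. calibration takes no time and is no camera call.
- finish_job(): hands the job in; it is judged then, once.
The state is a dict: "t": time; "qpos": joint angles; "joint_velocities": joint speeds; "joint_torque": joint torques, N m; "position": TCP position; "ee_rot": TCP orientation; "wrist_force": force on the tool from outside, world axes, zero at the start; "ft_torque": the same for the moment, N m; "finger_gap": finger opening in m; "grasp_force": force on a finger pad.
Only numpy, scipy, OpenCV 4.12 (cv2) and the standard library are available. Lean on these libraries where they do the work, as an engineer would, in place of code of your own. Each camera call takes 0.05 s, during which the arm holds its last target. There are 200 camera calls.

TASK

Clear the white sorting board for the next batch: with the closed fingertips, sweep the three loose blue caps across the board and over its open edge so that all three lie in the red reject pan. Only push the caps, never pick them up, and leave the amber jar on the board and the two jars in the grey tub standing where they are.

Things in the scene. Friction and masses are not known exactly. Their poses are not given: they have to be found in the camera images.
- board: fixed white board, 250 mm (x) by 240 mm (y), flat top 45 mm above the table; origin at the centre of its underside, z up. Low metal fences, 12 mm above the top, 6 mm thick, run along its x edges (centred at x = -122, +122 mm); its y edges (y = -120, +120 mm) are open. Caps and jar start in four lanes about 56 mm apart in x, in any order, within 62 mm of the centre in y
- pan: fixed red open reject pan, outside 250 mm (x) by 110 mm (y), 38 mm high, 3 mm walls and floor, standing on the table 2 mm beside one open y edge of the board (either side), its rim 7 mm below the board's top; same axes as the board; origin at the centre of its underside
- tub: fixed grey open tub of good stock, same size as the pan (250 by 110 by 38 mm), standing 2 mm beside the other open edge of the board; same axes as the board; origin at the centre of its underside; two jars stand in it. No cap belongs here
- cap1: blue ribbed plastic screw cap, a solid disc 34 mm in diameter (36 over the ribs) and 14 mm high, about 20 g, lying flat on the white board at the start and sliding easily; origin at the centre of its underside. It is to be swept, not picked up
- cap2: blue ribbed plastic screw cap, a solid disc 34 mm in diameter (36 over the ribs) and 14 mm high, about 20 g, lying flat on the white board at the start and sliding easily; origin at the centre of its underside. It is to be swept, not picked up
- cap3: blue ribbed plastic screw cap, a solid disc 34 mm in diameter (36 over the ribs) and 14 mm high, about 20 g, lying flat on the white board at the start and sliding easily; origin at the centre of its underside. It is to be swept, not picked up
- jar: amber glass spice jar with a steel lid and paper label, 38 mm in diameter, 50 mm high, about 110 g, standing upright; origin at the centre of its underside. Leave it alone: it stands on the white board among the caps
- stock1: amber glass spice jar with a steel lid and paper label, 38 mm in diameter, 50 mm high, about 110 g, standing upright; origin at the centre of its underside. Leave it alone: it stands in the grey tub, rising 8 mm above the board's top
- stock2: amber glass spice jar with a steel lid and paper label, 38 mm in diameter, 50 mm high, about 110 g, standing upright; origin at the centre of its underside. Leave it alone: it stands in the grey tub, rising 8 mm above the board's top

How it is judged:
By the outcome, as a careful person would: the job done as asked, in the order asked, and still so for the second after the job is handed in, with the robot touching nothing.
It also fails if it takes over 45 s, if anything falls off the work surface, if the arm or the gripper's body presses on something with over 40 N, if the wrist force passes 120 N, or if a joint passes its speed limit or range.

## Working session

There is one attempt and no reset: what is moved stays moved. The work goes in short steps, Python scripts to look and compute and a tool call to move; the robot and the scene stay as the last step left them, time stands still between calls to the robot, and variables do not carry over. Pictures are saved under pics/ and viewed, at most 10 in all, crops included, and the job is handed in when it is done.

Besides the shell and the picture viewer there is one more tool, called after "Request:" by a JSON object that holds its "name" and its "arguments". arm_command: Moves the arm, as the interface text tells. Its arguments: {"type":"object","properties":{"moves":{"type":"array"},"squeeze":{"type":"number"}},"required":["moves"]}

```bash
mkdir -p pics; cat > h.py <<'E'
import numpy as np, cv2
from workcell import sensors, imaging, finish_job
def snap(cam,fn):
    im=imaging.read_camera(cam); cv2.imwrite('pics/'+fn,im[...,::-1]); return im
def px2w(cam,u,v,z):
    c=imaging.calibration(cam); R=np.array(c["attitude"])
    if R.shape!=(3,3):
        from scipy.spatial.transform import Rotation as S
        R=S.from_euler('xyz',R).as_matrix()
    d=R@np.array([(u-c["cx"])/c["fx"],(v-c["cy"])/c["fy"],1]); o=np.array(c["origin"])
    return o+d*(z-o[2])/d[2]
E
python3 - <<'E'
from h import *
print(sensors.observe()); print(imaging.calibration("top")); print(imaging.calibration("side"))
snap("top","t0.png")
E
```

```text
{'t': 0.0, 'qpos': array([-1.30897099e+00,  8.74491678e-02,  1.75120053e-01,  1.65983177e+00,
        1.94287002e-05,  1.57080176e+00]), 'joint_velocities': array([ 5.04633637e-04, -5.52447232e-04, -5.40074977e-05, -1.58847730e-03,
       -1.09624417e-03, -6.62002699e-04]), 'joint_torque': array([ 1.78239621e-03, -5.20398259e+01,  4.64796174e+01,  1.66665047e-02,
        2.26756156e-04, -3.13314183e-05]), 'position': array([ 0.14230526, -0.53101395,  0.23058186]), 'ee_rot': array([-3.14022809e+00, -1.94212646e-05,  2.61819870e-01]), 'wrist_force': array([0.23243668, 0.22185139, 0.0414724 ]), 'ft_torque': array([0.00181478, 0.02637571, 0.01956661]), 'grasp_force': 0.0, 'finger_gap': 0.08530722309134643}
{'fx': 515.7698211367799, 'fy': 515.7698211367799, 'cx': 283.6261317084716, 'cy': 214.11936238614624, 'origin': array([0.45048885, 0.0113247 , 0.81534389]), 'attitude': array([-3.0047434 ,  0.02069235, -1.54201109])}
{'fx': 534.0388108452394, 'fy': 534.0388108452394, 'cx': 278.13422850552377, 'cy': 220.80987980933412, 'origin': array([0.50235966, 0.60978295, 0.66107805]), 'attitude': array([-2.35827131, -0.01071356, -3.02060111])}
```

View pics/t0.png

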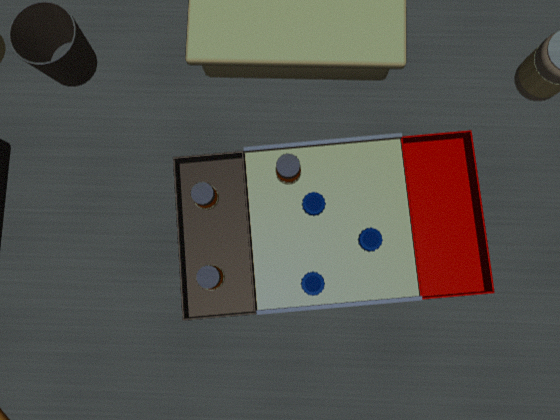

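The top view shows the tub on the left and the red pan on the right. The caps are at about (313,204), (370,239) and (313,284), and the jar is at (288,162). A cream box sits beyond the far fence.

```bash
python3 - <<'E'
from h import *
im=cv2.imread('pics/t0.png').astype(int); b,g,r=im[...,0],im[...,1],im[...,2]
m=((b>r+50)&(b>g+30)).astype(np.uint8)
n,_,st,c=cv2.connectedComponentsWithStats(m)
C=[c[i] for i in range(1,n) if st[i,4]>100]
# board corners (top z .045), inside of fences
P=lambda u,v,z:px2w("top",u,v,z)[:2]
A=[P(245,150,.05),P(402,135,.05),P(420,299,.05),P(256,313,.05)]
print(np.round(A,4))
ce=np.mean(A,0); ey=(A[0]-A[1])+(A[3]-A[2]); th=np.arctan2(ey[1],ey[0])-np.pi/2
ctr=ce;R=np.array([[np.cos(th),-np.sin(th)],[np.sin(th),np.cos(th)]])
print('ctr',ctr,'yaw',th,np.degrees(th))
for p in C:
    w=P(*p,.059); print('cap',p.round(1),w.round(4),'board',(R.T@(w-ctr)).round(4))
for n,u,v,z in [('jar',288,160,.095),('s1',202,191,.053),('s2',207,274,.053),('panc1',472,131,.038),('panc2',493,293,.038),('box',188,65,.1),('box',405,67,.1),('bottle',530,95,.0)]:
    w=P(u,v,z); print(n,w.round(4),(R.T@(w-ctr)).round(4))
snap("side","s0.png")
E
```

```text
[[ 0.6527  0.092 ]
 [ 0.6817 -0.1466]
 [ 0.4358 -0.1721]
 [ 0.4086  0.0664]]
ctr [ 0.54466492 -0.04007902] yaw 0.11731150835999715 6.721454317341511
cap [313.3 203.1] [ 0.5718 -0.0135] board [0.0301 0.0232]
cap [370.2 239. ] [ 0.5206 -0.098 ] board [-0.0306 -0.0547]
cap [312.5 283.3] [ 0.4539 -0.0149] board [-0.0872  0.0356]
jar [0.6275 0.0251] [0.0899 0.055 ]
s1 [0.587  0.1541] [0.0647 0.1879]
s2 [0.463  0.1404] [-0.0599  0.1888]
panc1 [ 0.6941 -0.2566] [ 0.1231 -0.2326]
panc2 [ 0.4474 -0.2823] [-0.1249 -0.2292]
box [0.7652 0.1753] [0.2443 0.1881]
box [ 0.7684 -0.1408] [ 0.2104 -0.1262]
bottle [ 0.7688 -0.3649] [ 0.1846 -0.3488]
```

View pics/s0.png

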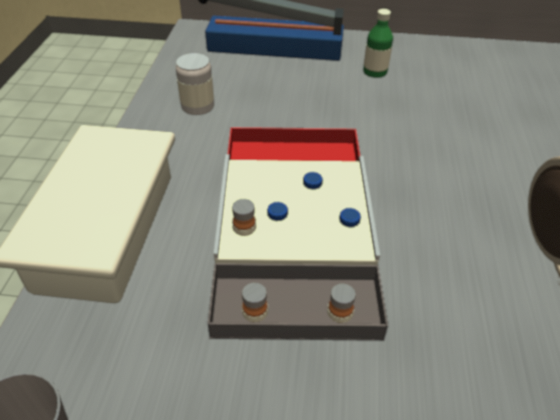

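Request:
{"name": "arm_command", "arguments": {"moves": [{"offset":[0.1,-0.1,0],"rotation":[0,0,-0.2],"gripper":1},{"offset":[0.25,-0.25,0],"rotation":[0,0,-0.4],"gripper":1},{"offset":[0.4,-0.4,0],"rotation":[0,0,-0.6],"gripper":1},{"offset":[0.55,-0.55,0],"rotation":[0,0,-0.8],"gripper":1},{"offset":[0.7,-0.7,0],"rotation":[0,0,-1],"gripper":1},{"offset":[0.8,-0.82,0],"rotation":[0,0,-1],"gripper":1},{"offset":[0.9,-0.92,0],"rotation":[0,0,-1],"gripper":1},{"offset":[0.9,-0.92,0],"rotation":[0,0,-1],"gripper":1},{"offset":[0.9,-0.92,0],"rotation":[0,0,-1],"gripper":1}], "squeeze": 20}}

```text
t: 1.0
position: [0.3005, -0.2503, 0.2312]
ee_rot: [3.141, 0.0, 0.788]
wrist_force: [-0.5, 0.1, -0.7]
finger_gap: 0.0
grasp_force: 0.0
```

Request:
{"name": "arm_command", "arguments": {"moves": [{"offset":[0.15,-0.05,0],"rotation":[0,0,-0.2],"gripper":1},{"offset":[0.3,-0.1,0],"rotation":[0,0,-0.4],"gripper":1},{"offset":[0.5,-0.15,0],"rotation":[0,0,-0.6],"gripper":1},{"offset":[0.7,-0.2,0],"rotation":[0,0,-0.8],"gripper":1},{"offset":[0.9,-0.27,0],"rotation":[0,0,-1],"gripper":1},{"offset":[0.9,-0.27,0],"rotation":[0,0,-1],"gripper":1},{"offset":[0.9,-0.27,0],"rotation":[0,0,-1],"gripper":1}]}}

```text
t: 1.7
position: [0.4119, -0.0439, 0.2308]
ee_rot: [-3.14, 0.0, 1.31]
wrist_force: [-0.1, -0.1, -0.7]
finger_gap: -0.0002
grasp_force: 0.0
```

Request:
{"name": "arm_command", "arguments": {"moves": [{"offset":[0,0,0],"rotation":[0,0,-0.2],"gripper":1},{"offset":[0,0,0],"rotation":[0,0,-0.45],"gripper":1},{"offset":[0,0,0],"rotation":[0,0,-0.713],"gripper":1},{"offset":[0,0,0],"rotation":[0,0,-0.713],"gripper":1}]}}

```text
t: 2.1
position: [0.4111, -0.0461, 0.2313]
ee_rot: [-3.141, 0.0, 1.68]
wrist_force: [-0.1, 0.3, -0.6]
finger_gap: 0.0
grasp_force: 0.0
```

```bash
cat >> h.py <<'E'
TH=.112; RB=np.array([[np.cos(TH),-np.sin(TH)],[np.sin(TH),np.cos(TH)]]); CB=np.array([.5447,-.0401])
def share(bx,by,z):
    "move shares (tool x,y,z) from the present pose to a board point"
    s=sensors.observe(); p=s["position"]; w=CB+RB@[bx,by]; yaw=s["ee_rot"][2]
    d=np.r_[w,z]-p; tx=np.array([np.cos(yaw),np.sin(yaw)]); ty=np.array([tx[1],-tx[0]])
    return (np.array([d[:2]@tx,d[:2]@ty,-d[2]])/.25).round(3)
def caps(img):
    h=cv2.cvtColor(img,cv2.COLOR_RGB2HSV); m=cv2.inRange(h,(105,120,40),(130,255,255))
    n,_,st,c=cv2.connectedComponentsWithStats(m)
    return [(c[i].round(1),st[i,4],(RB.T@(px2w("top",*c[i],.059)[:2]-CB)).round(4)) for i in range(1,n) if st[i,4]>60]
E
python3 - <<'E'
from h import *
s=sensors.observe(); print(s["t"],s["position"],s["ee_rot"],s["qpos"])
im=cv2.imread('pics/t0.png')[...,::-1].copy(); C=caps(im)
for c in C: print(c)
for p in [(-.087,.08,.15),(-.087,.08,.05)]: print(share(*p))
E
```

```text
2.1 [ 0.41108734 -0.04608273  0.2312686 ] [-3.14131311e+00  3.20968531e-04  1.68037554e+00] [-1.11375593e-01 -2.35664123e-01 -1.27138309e-01  1.67952454e+00
 -3.74429621e-04  1.34984160e+00]
(array([313.3, 203.4]), np.int32(403), array([0.0295, 0.0234]))
(array([370. , 239.1]), np.int32(412), array([-0.0305, -0.0546]))
(array([312.5, 283.3]), np.int32(409), array([-0.0874,  0.0352]))
[0.284 0.185 0.325]
[0.284 0.185 0.725]
```

Request:
{"name": "arm_command", "arguments": {"moves": [{"offset":[0.1,0.06,0.05],"rotation":[0,0,0],"gripper":1},{"offset":[0.2,0.13,0.15],"rotation":[0,0,0],"gripper":1},{"offset":[0.284,0.185,0.28],"rotation":[0,0,0],"gripper":1},{"offset":[0.284,0.185,0.4],"rotation":[0,0,0],"gripper":1},{"offset":[0.284,0.185,0.52],"rotation":[0,0,0],"gripper":1},{"offset":[0.284,0.185,0.6],"rotation":[0,0,0],"gripper":1},{"offset":[0.284,0.185,0.66],"rotation":[0,0,0],"gripper":1},{"offset":[0.284,0.185,0.7],"rotation":[0,0,0],"gripper":1},{"offset":[0.284,0.185,0.725],"rotation":[0,0,0],"gripper":1},{"offset":[0.284,0.185,0.725],"rotation":[0,0,0],"gripper":1}]}}

```text
t: 3.1
position: [0.4496, 0.0313, 0.0499]
ee_rot: [-3.141, -0.0, 1.681]
wrist_force: [0.1, -0.8, 0.3]
finger_gap: -0.0
grasp_force: 0.0
```

```bash
python3 - <<'E'
from h import *
s=sensors.observe(); print(s["t"],s["position"],s["wrist_force"]); print(share(-.087,-.135,.05))
snap("top","t1.png")
E
```

```text
3.1 [0.44956412 0.03133447 0.04990266] [ 0.06284398 -0.84930658  0.3342951 ]
[-0.866 -0.    -0.   ]
```

View pics/t1.png

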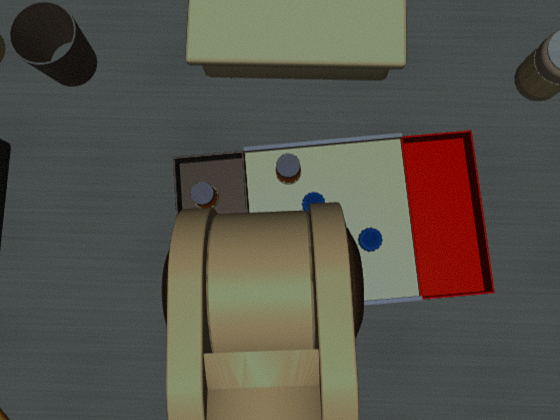

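The arm hides that lane, but the other caps and the jar haven't moved. I'm sweeping the first cap.

Request:
{"name": "arm_command", "arguments": {"moves": [{"offset":[-0.02,0,0],"rotation":[0,0,0],"gripper":1},{"offset":[-0.05,0,0],"rotation":[0,0,0],"gripper":1},{"offset":[-0.1,0,0],"rotation":[0,0,0],"gripper":1},{"offset":[-0.15,0,0],"rotation":[0,0,0],"gripper":1},{"offset":[-0.2,0,0],"rotation":[0,0,0],"gripper":1},{"offset":[-0.25,0,0],"rotation":[0,0,0],"gripper":1},{"offset":[-0.3,0,0],"rotation":[0,0,0],"gripper":1},{"offset":[-0.35,0,0],"rotation":[0,0,0],"gripper":1},{"offset":[-0.4,0,0],"rotation":[0,0,0],"gripper":1},{"offset":[-0.45,0,0],"rotation":[0,0,0],"gripper":1},{"offset":[-0.5,0,0],"rotation":[0,0,0],"gripper":1},{"offset":[-0.55,0,0],"rotation":[0,0,0],"gripper":1},{"offset":[-0.6,0,0],"rotation":[0,0,0],"gripper":1},{"offset":[-0.65,0,0],"rotation":[0,0,0],"gripper":1},{"offset":[-0.7,0,0],"rotation":[0,0,0],"gripper":1},{"offset":[-0.75,0,0],"rotation":[0,0,0],"gripper":1},{"offset":[-0.8,0,0],"rotation":[0,0,0],"gripper":1},{"offset":[-0.84,0,0],"rotation":[0,0,0],"gripper":1},{"offset":[-0.86,0,0],"rotation":[0,0,0],"gripper":1},{"offset":[-0.86,0,0],"rotation":[0,0,0],"gripper":1}]}}

```text
t: 5.15
position: [0.4735, -0.1825, 0.0499]
ee_rot: [-3.141, -0.0, 1.682]
wrist_force: [-0.7, 0.3, -0.9]
finger_gap: 0.0002
grasp_force: 0.0
```

Request:
{"name": "arm_command", "arguments": {"moves": [{"offset":[0,0,-0.1],"rotation":[0,0,0],"gripper":1},{"offset":[0,0,-0.25],"rotation":[0,0,0],"gripper":1},{"offset":[0,0,-0.35],"rotation":[0,0,0],"gripper":1},{"offset":[0,0,-0.35],"rotation":[0,0,0],"gripper":1}]}}

```text
t: 5.55
position: [0.4751, -0.1822, 0.1414]
ee_rot: [3.136, 0.003, 1.683]
wrist_force: [0.2, -0.4, 0.2]
finger_gap: 0.0003
grasp_force: 0.0
```

```bash
python3 - <<'E'
from h import *
s=sensors.observe(); print(s["t"],s["position"],s["wrist_force"]); print(share(-.0305,-.008,.05))
snap("side","s1.png")
E
```

```text
5.55 [ 0.47506133 -0.18215116  0.14144082] [ 0.18149112 -0.41599882  0.16233341]
[0.502 0.218 0.366]
```

View pics/s1.png

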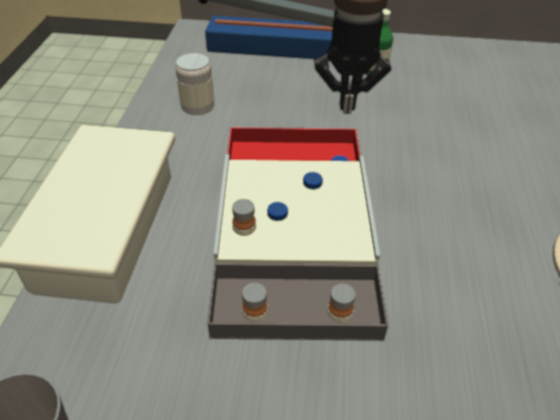

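The first cap is in the pan, at about (340,160). Next is the middle-lane cap.

Request:
{"name": "arm_command", "arguments": {"moves": [{"offset":[0.1,0.05,0],"rotation":[0,0,0],"gripper":1},{"offset":[0.25,0.12,0],"rotation":[0,0,0],"gripper":1},{"offset":[0.4,0.18,0],"rotation":[0,0,0],"gripper":1},{"offset":[0.508,0.226,0],"rotation":[0,0,0],"gripper":1},{"offset":[0.508,0.226,0.05],"rotation":[0,0,0],"gripper":1},{"offset":[0.508,0.226,0.15],"rotation":[0,0,0],"gripper":1},{"offset":[0.508,0.226,0.25],"rotation":[0,0,0],"gripper":1},{"offset":[0.508,0.226,0.32],"rotation":[0,0,0],"gripper":1},{"offset":[0.508,0.226,0.35],"rotation":[0,0,0],"gripper":1},{"offset":[0.508,0.226,0.35],"rotation":[0,0,0],"gripper":1}]}}

```text
t: 6.6
position: [0.5143, -0.0497, 0.0483]
ee_rot: [-3.139, -0.001, 1.682]
wrist_force: [-0.5, 0.1, 0.1]
finger_gap: 0.0003
grasp_force: 0.0
```

Request:
{"name": "arm_command", "arguments": {"moves": [{"offset":[-0.02,0,0],"rotation":[0,0,0],"gripper":1},{"offset":[-0.05,0,0],"rotation":[0,0,0],"gripper":1},{"offset":[-0.1,0,0],"rotation":[0,0,0],"gripper":1},{"offset":[-0.15,0,0],"rotation":[0,0,0],"gripper":1},{"offset":[-0.2,0,0],"rotation":[0,0,0],"gripper":1},{"offset":[-0.25,0,0],"rotation":[0,0,0],"gripper":1},{"offset":[-0.3,0,0],"rotation":[0,0,0],"gripper":1},{"offset":[-0.35,0,0],"rotation":[0,0,0],"gripper":1},{"offset":[-0.4,0,0],"rotation":[0,0,0],"gripper":1},{"offset":[-0.45,0,0],"rotation":[0,0,0],"gripper":1},{"offset":[-0.49,0,0],"rotation":[0,0,0],"gripper":1},{"offset":[-0.508,0,0],"rotation":[0,0,0],"gripper":1},{"offset":[-0.508,0,0],"rotation":[0,0,0],"gripper":1},{"offset":[-0.508,0,-0.1],"rotation":[0,0,0],"gripper":1},{"offset":[-0.508,0,-0.25],"rotation":[0,0,0],"gripper":1},{"offset":[-0.508,0,-0.35],"rotation":[0,0,0],"gripper":1},{"offset":[-0.508,0,-0.35],"rotation":[0,0,0],"gripper":1}]}}

```text
t: 8.3
position: [0.5313, -0.1757, 0.1417]
ee_rot: [3.136, 0.002, 1.683]
wrist_force: [0.1, 0.7, 0.0]
finger_gap: 0.0
grasp_force: 0.0
```

```bash
python3 - <<'E'
from h import *
s=sensors.observe(); print(s["t"],s["position"],s["wrist_force"]); print(share(.0298,.070,.05))
snap("side","s2.png")
E
```

```text
8.3 [ 0.53127742 -0.17572587  0.14169672] [0.13870314 0.7398454  0.04263783]
[0.813 0.233 0.367]
```

View pics/s2.png

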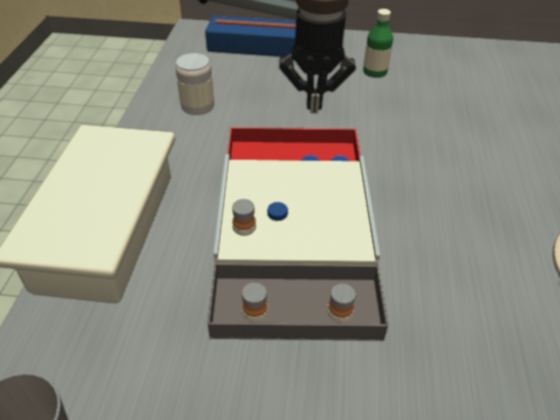

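Two caps are in the pan, at (310,160) and (340,160). The third is at (277,211), with the jar beside it at (243,215). Before going down there I'll check how far the finger linkage flares.

```bash
python3 - <<'E'
import cv2
im=cv2.imread('pics/s2.png')[0:125,260:380]; cv2.imwrite('pics/c2.png',cv2.resize(im,None,fx=4.5,fy=4.5,interpolation=2))
from h import *
c=imaging.calibration("side")
from scipy.spatial.transform import Rotation as S
R=S.from_euler('xyz',c["attitude"]).as_matrix()
s=sensors.observe();p=s["position"]; ty=np.array([RB[0,0],RB[1,0],0])
for h in (0,.045):
  for o in (-.041,-.033,-.0145,0,.0145,.033,.041):
    q=R.T@(p+[0,0,h]+ty*o-c["origin"]); u=c["fx"]*q[0]/q[2]+c["cx"]; v=c["fy"]*q[1]/q[2]+c["cy"]; print(h,o,round((u-260)*4.5),round(v*4.5))
E
```

```text
0 -0.041 348 510
0 -0.033 327 510
0 -0.0145 279 509
0 0 241 509
0 0.0145 203 508
0 0.033 155 507
0 0.041 134 507
0.045 -0.041 359 407
0.045 -0.033 337 407
0.045 -0.0145 287 406
0.045 0 248 406
0.045 0.0145 209 405
0.045 0.033 159 404
0.045 0.041 137 404
```

View pics/c2.png

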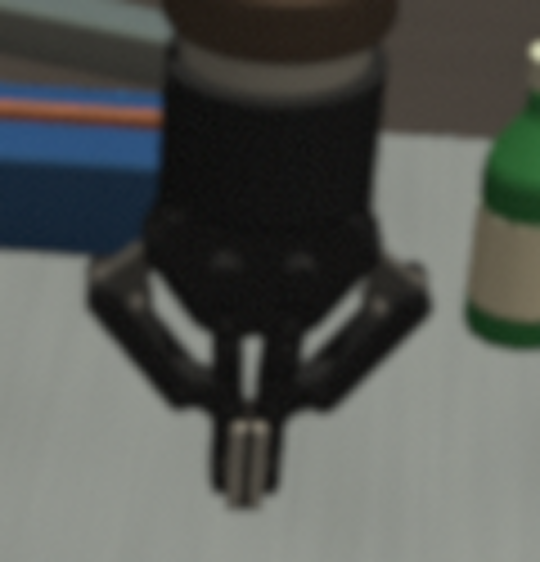

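At jar-top height the linkage reaches about 30 mm either side, and the jar's edge is about 41 mm from the lane. Shifting the sweep 4 mm away from the jar gives enough clearance.

Request:
{"name": "arm_command", "arguments": {"moves": [{"offset":[0.1,0.05,0],"rotation":[0,0,0],"gripper":1},{"offset":[0.25,0.1,0],"rotation":[0,0,0],"gripper":1},{"offset":[0.4,0.15,0],"rotation":[0,0,0],"gripper":1},{"offset":[0.55,0.19,0],"rotation":[0,0,0],"gripper":1},{"offset":[0.7,0.225,0],"rotation":[0,0,0],"gripper":1},{"offset":[0.78,0.225,0],"rotation":[0,0,0],"gripper":1},{"offset":[0.82,0.225,0],"rotation":[0,0,0],"gripper":1},{"offset":[0.82,0.225,0.02],"rotation":[0,0,0],"gripper":1},{"offset":[0.82,0.225,0.08],"rotation":[0,0,0],"gripper":1},{"offset":[0.82,0.225,0.16],"rotation":[0,0,0],"gripper":1},{"offset":[0.82,0.225,0.24],"rotation":[0,0,0],"gripper":1},{"offset":[0.82,0.225,0.3],"rotation":[0,0,0],"gripper":1},{"offset":[0.82,0.225,0.33],"rotation":[0,0,0],"gripper":1},{"offset":[0.82,0.225,0.35],"rotation":[0,0,0],"gripper":1},{"offset":[0.82,0.225,0.35],"rotation":[0,0,0],"gripper":1}]}}

```text
t: 9.85
position: [0.5626, 0.034, 0.0496]
ee_rot: [-3.141, 0.0, 1.682]
wrist_force: [1.2, 0.1, 1.0]
finger_gap: 0.0003
grasp_force: 0.0
```

Request:
{"name": "arm_command", "arguments": {"moves": [{"offset":[-0.02,0,0],"rotation":[0,0,0],"gripper":1},{"offset":[-0.05,0,0],"rotation":[0,0,0],"gripper":1},{"offset":[-0.1,0,0],"rotation":[0,0,0],"gripper":1},{"offset":[-0.15,0,0],"rotation":[0,0,0],"gripper":1},{"offset":[-0.2,0,0],"rotation":[0,0,0],"gripper":1},{"offset":[-0.25,0,0],"rotation":[0,0,0],"gripper":1},{"offset":[-0.3,0,0],"rotation":[0,0,0],"gripper":1},{"offset":[-0.35,0,0],"rotation":[0,0,0],"gripper":1},{"offset":[-0.4,0,0],"rotation":[0,0,0],"gripper":1},{"offset":[-0.45,0,0],"rotation":[0,0,0],"gripper":1},{"offset":[-0.5,0,0],"rotation":[0,0,0],"gripper":1},{"offset":[-0.55,0,0],"rotation":[0,0,0],"gripper":1},{"offset":[-0.6,0,0],"rotation":[0,0,0],"gripper":1},{"offset":[-0.65,0,0],"rotation":[0,0,0],"gripper":1},{"offset":[-0.7,0,0],"rotation":[0,0,0],"gripper":1},{"offset":[-0.75,0,0],"rotation":[0,0,0],"gripper":1},{"offset":[-0.8,0,0],"rotation":[0,0,0],"gripper":1},{"offset":[-0.82,0,0],"rotation":[0,0,0],"gripper":1},{"offset":[-0.82,0,0],"rotation":[0,0,0],"gripper":1}]}}

```text
t: 11.75
position: [0.5856, -0.1702, 0.0499]
ee_rot: [-3.141, -0.0, 1.681]
wrist_force: [0.4, 0.0, -0.0]
finger_gap: 0.0006
grasp_force: 0.0
```

Request:
{"name": "arm_command", "arguments": {"moves": [{"offset":[0,0,-0.1],"rotation":[0,0,0],"gripper":1},{"offset":[0,0,-0.25],"rotation":[0,0,0],"gripper":1},{"offset":[0,0,-0.4],"rotation":[0,0,0],"gripper":1},{"offset":[0,0,-0.5],"rotation":[0,0,0],"gripper":1},{"offset":[0,0,-0.5],"rotation":[0,0,0],"gripper":1}]}}

```text
t: 12.25
position: [0.587, -0.1693, 0.1796]
ee_rot: [3.136, 0.002, 1.683]
wrist_force: [-0.7, 0.2, -0.5]
finger_gap: -0.0002
grasp_force: 0.0
```

```bash
python3 - <<'E'
from h import *
s=sensors.observe(); print(s["t"],s["position"],s["wrist_force"])
a=snap("side","s3.png"); b=snap("top","t3.png")
cv2.imwrite('pics/both.png',cv2.resize(np.vstack([a[100:350,150:450],b[100:340,150:450+60-60]])[...,::-1],None,fx=1.2,fy=1.2))
E
```

```text
12.25 [ 0.58700651 -0.16930802  0.179558  ] [-0.66390597  0.15733092 -0.49168992]
```

View pics/both.png

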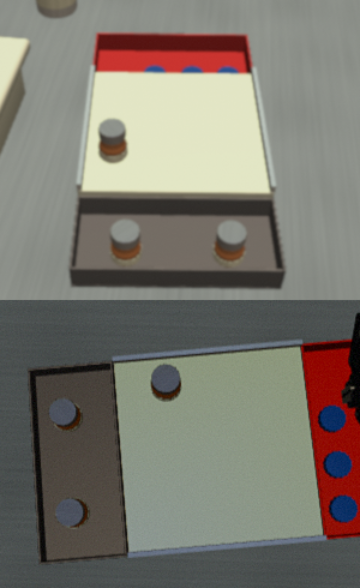

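All three caps lie flat in the red pan (bottom crop, about (332,419), (337,464) and (342,509)). The jar on the board and both jars in the tub are where they started, and the arm is clear.

```bash
python3 -c "
from h import *
print(finish_job())"
```

```text
the job is handed in; nothing more can be done
None
```

I swept all three caps into the red pan by pushing only, left all three jars standing where they were, and handed the job in at about 12 s of the 45 s limit.

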